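Let the stray small ball out of a ball-run toy

TASK

Two wooden balls wait behind the gates of the ball-run toy, and the smaller one does not belong in it. With the fingertips press down the paddle of the rocking lever beside the smaller ball's lane, so that the gate at the lever's other end lifts and that ball rolls down into the blue basket; then let go so that the gate drops shut again. Leave the bigger ball behind its closed gate, do not touch either ball, and do not disturb the bottle, cup or toy car standing around.

Things in the scene. Friction and masses are not known exactly. Their poses are not given: they have to be found in the camera images.
- toy: Ball-run toy fixed to the table: green base 170 x 250 mm, two blue lanes 51 mm wide with 24 mm walls, sloping down 0.13 rad to the toy's +x. Origin on the table under the gates; x downhill (away from the robot), y left, z up. Lane centres y = +29 (left), -29 mm (right); lane floor 75 mm high at the gates. Balls wait at x about -20 to -30 mm. Nothing on it is over 165 mm high, gate up or not.
- left_paddle: White flat paddle, 50 (x) x 44 (y) x 10 mm, on the outer end of the left lever; origin at the centre of its top face, 128 mm above the table at rest, 169 mm left (+y) of the toy's origin. Axes as the toy's at rest; tilts with the lever. Pressed fully its top centre goes 36 mm down, nearly straight. A spring resists with 3 N at first, 5 to 6 N at the bottom, and returns it when let go.
- right_paddle: The same on the right lever, at the toy's -y side (169 mm to the right of the toy's origin).
- left_lever (a joint): Angle of the left white rocking lever, rad: 0 at rest, gate shut; grows as the left paddle is pressed, to a stop at 0.5. It lies along the toy's y, pivoted at y = +99 mm, 112 mm high; its inner end carries the left lane's gate, a plate 36 mm wide, 10 mm above the lane floor when shut, about 47 mm at 0.5. The smaller ball rolls out by itself from about 0.33 on and needs about a second.
- right_lever (a joint): The same for the right rocking lever, pivoted at y = -99 mm, with the right paddle and the gate of the right lane.
- small_ball_center (a point): Centre of the smaller wooden ball, 30 mm diameter, 15 g; starts behind the gate of either lane.
- big_ball_center (a point): Centre of the bigger wooden ball, 42 mm diameter, 30 g; starts behind the gate of the other lane.
- basket: Blue open basket fixed in front of the toy, under the lower ends of both lanes: 160 mm (x) x 180 mm (y) x 50 mm high, walls 4 mm. Origin under the centre of its floor, on the table, 170 mm from the toy's origin along the toy's +x; axes as the toy's.
- bottle: White bottle, 60 mm diameter, 120 mm tall, standing on the table beside the basket. Origin at the centre of its underside. Not to be moved.
- cup: Orange toy cup, 68 mm across the mouth, 55 mm tall, standing on the table beside the basket. Origin at the centre of its underside. Not to be moved.
- car: Toy car 75 x 50 x 47 mm on the robot's side of the toy. Origin under its middle, at table height. Not to be moved.
Things that resemble listed ones, but are neither listed nor needed, are in the scene too. Leave any red or yellow look-alike of the part that bears big_ball_center alone. Leave any purple look-alike of the part that bears small_ball_center alone.

How it is judged:
By the outcome, as a careful person would: the job done as asked, in the order asked, and still so for the second after the job is handed in, with the robot touching nothing.
It also fails if it takes over 32 s, if anything falls off the work surface, if the arm or the gripper's body presses on something with over 40 N, if the wrist force passes 120 N, or if a joint passes its speed limit or range.

ROBOT

A 6-joint arm with a two-finger parallel gripper is mounted at the origin on the work surface. World frame = base frame: x ahead of the robot, y to its left, z up, the work surface at z = 0. Lengths are in m, angles in rad, forces in N, time in s.
With the tool pointing down it reaches from about 0.25 to 0.775 m from the base axis. Payload 4 kg.
Tool frame: the origin (TCP) lies at the very end of the fingers, on their centre line; the grasp point (between the pads) lies 19 mm behind it; z points along the fingers, x is the direction in which the jaws open and shut, and the axes are right-handed (so a half turn about z gives the same grasp; the last joint's range is limited). The gripper opens to 94 mm and grips with 3 to 60 N. Pads are 16 mm wide; open, the fingers measure 119 mm over their backs; the gripper's body (75 mm by 177 mm) begins 78 mm behind the grasp point.
Start: joints at [1.013, 0.087, 1.371, -0, 1.684, -0.103], TCP at [0.242, 0.494, 0.206] pointing down, gripper open.
Joint ranges: [-3.1, 3.1], [-0.76, 2.03], [0.27, 2.55], [-1.08, 4.22], [0.17, 2.65], [-2.57, 2.57]. Speed limits (rad/s): [2.79, 2.79, 3.14, 3.14, 3.14, 3.14].

INTERFACE

Orientations are given as [roll, pitch, yaw] about the fixed x, y, z axes, in that order (R = Rz(yaw) Ry(pitch) Rx(roll)).
In Python, from bench import robot, cams, ticket gives the robot as it stands.
- The arm moves only by the tool jog_arm, never from a script. Its argument "series" is a list of rows, each an object of numbers: "x", "y", "z": the shift along the tool's x, y, z in m; "rx", "ry", "rz": the turn, a rotation vector about the tool's x, y, z in degrees. A call has 1 to 12 rows; each row shifts and turns the pose as measured when the row begins, along the tool's axes as they then stand; what a row does not reach is not made up. A row lasts 1/12 s, in which the tool goes at most 41.7 mm and 7.16 degrees, less where a joint would pass 70% of its speed; a pose out of reach is approached as far as the arm can. A call with a gripper value outside its range is refused whole. "claw" is the opening, from 0 (shut) to 1 (fully open), set as the call begins (left out, the last holds). The fingers move at their own pace and stop on an object; the grip force is fixed at half the most. Time passes only in rows, so rows that do not move let the fingers close. It gives the time, the measured TCP pose, the force and the opening at its end, in the units of the state.
- robot.get_obs(): the state, without advancing time (a new reading comes with each control period).
- cams.snapshot(name): name is "scene" or "top" or "wrist"; returns a dict with "img" (400x640x3 uint8, red, green, blue), "mtx" (3x3 intrinsics, pixels), "k1" (the pictures are not rectified: a ray, as slopes to the right and down, at radius r is drawn at 1 + k1 r^2 times it, then the intrinsics apply), "origin" and "attitude" of the camera in the world. Camera axes: x right, y down, z forward; pixel columns grow to the right and rows downward; lengths in m; the calibration is good to about 2 mm. A picture is of the moment at which its call begins. There is no depth.
- ticket.close_job(): hands the job in, once; it reports no verdict.
Trained networks look in a picture, given as the dict that the camera call returned (one of the last four; its "shot" number tells which), for a name from the list of things; names that differ only in an ending like _2 or _b are one class to them, and where a whole thing is asked for, a point or a joint stands for the part that bears it (a point fixed in the world has none). Each returns a list of dicts, best first, with "p" (0 to 1); they miss things now and then, are a little off and sometimes report something else, mostly with a low value. They report only what shows in the picture. A call takes as long as a camera call. They do not tell look-alikes from the thing itself.
- cams.look_for(thing, picture): "bbox" ([left, top, width, height] in pixels, round what is visible of it).
The state is a dict: "time": time; "joint_positions": joint angles; "qvel": joint speeds; "joint_torque": joint torques, N m; "tool_pos": TCP position; "ee_rot": TCP orientation; "wrist_force": force on the tool from outside, world axes, zero at the start; "wrist_torque": the same for the moment, N m; "width": finger opening in m.
Only numpy, scipy, OpenCV 4.12 (cv2) and the standard library are available. Lean on these libraries where they do the work, as an engineer would, in place of code of your own. Each camera call takes 0.05 s, during which the arm holds its last target.

## Working session

There is one attempt and no reset: what is moved stays moved. The work goes in short steps, Python scripts to look and compute and a tool call to move; the robot and the scene stay as the last step left them, time stands still between calls to the robot, and variables do not carry over. Pictures are saved under pics/ and viewed, and the job is handed in when it is done.

Besides the shell and the picture viewer there is one more tool, called as name(argument=value, ...) on one line, values as JSON. jog_arm: Moves the arm, as the interface text tells. Its arguments: {"type":"object","properties":{"series":{"type":"array","items":{"type":"object","properties":{"x":{"type":"number"},"y":{"type":"number"},"z":{"type":"number"},"rx":{"type":"number"},"ry":{"type":"number"},"rz":{"type":"number"}}}},"claw":{"type":"number"}},"required":["series"]}

```bash
mkdir -p pics; ls
cat > h.py <<'E'
import numpy as np, cv2
from bench import robot, cams, ticket
def save(n,img): cv2.imwrite('pics/'+n+'.png',cv2.cvtColor(img,cv2.COLOR_RGB2BGR))
from scipy.spatial.transform import Rotation as Ro
def Rm(a):
    a=np.array(a,float)
    if a.shape==(3,3): return a
    if a.shape==(4,): return Ro.from_quat(a).as_matrix()
    return Ro.from_euler('xyz',a).as_matrix()
def ray(p,u,v):
    K=np.array(p['mtx']); d=np.array([(u-K[0,2])/K[0,0],(v-K[1,2])/K[1,1]]); s=d.copy()
    for _ in range(30): s=d/(1+p['k1']*(s@s))
    return np.array(p['origin']),Rm(p['attitude'])@np.array([s[0],s[1],1])
def atz(p,u,v,z):
    o,d=ray(p,u,v); return o+d*(z-o[2])/d[2]
def proj(p,X):
    K=np.array(p['mtx']); c=Rm(p['attitude']).T@(np.array(X)-np.array(p['origin'])); s=c[:2]/c[2]; s=s*(1+p['k1']*(s@s))
    return K[0,0]*s[0]+K[0,2],K[1,1]*s[1]+K[1,2]
E
python3 - <<'E'
from h import *
for n in ['scene','top']:
    p=cams.snapshot(n); save(n+'0',p['img']); print(n,p['origin'],p['attitude'],p['k1'],p['mtx'])
    for t in ['toy','left_paddle','right_paddle','small_ball_center','big_ball_center','basket','bottle','cup','car']:
        for d in cams.look_for(t,p)[:4]: print(t,np.round(d['bbox']),round(d['p'],2))
print(robot.get_obs())
E
```

```text
pics
scene [1.27119613 0.09235733 0.73848405] [-2.28670023  0.0193601   1.63534831] -0.06421490689906363 [[441.95978387   0.         302.13188687]
 [  0.         441.95978387 194.32588602]
 [  0.           0.           1.        ]]
toy [188. 174. 176. 163.] 0.58
toy [339. 243.  27.  53.] 0.36
left_paddle [284. 194.  84.  16.] 0.31
right_paddle [192. 179.  18.  17.] 0.87
small_ball_center [237. 184.   6.   9.] 0.48
small_ball_center [286. 188.  16.  10.] 0.36
big_ball_center [286. 187.  17.  14.] 0.71
big_ball_center [368. 209.  13.  20.] 0.58
basket [203. 248. 112.  87.] 0.71
basket [283. 194.  84.  18.] 0.21
bottle [340. 240.  27.  57.] 0.84
bottle [204. 248. 110.  86.] 0.72
cup [184. 221.  36.  41.] 0.6
car [307. 185.   9.  15.] 0.54
top [0.49814262 0.00164981 0.96031803] [-3.04451884  0.02189389 -1.57652729] -0.02746050484481382 [[509.87163476   0.         321.77764341]
 [  0.         509.87163476 200.42946957]
 [  0.           0.           1.        ]]
toy [230.  74. 234. 188.] 0.92
left_paddle [232. 181.  28.  32.] 0.69
right_paddle [431. 199.  35.  34.] 0.7
small_ball_center [4
[... 299 characters left out ...]
ar [295. 263.  47.  40.] 0.74
{'time': 1.0, 'joint_positions': array([ 1.01289140e+00,  8.71632478e-02,  1.37071340e+00,  9.83209319e-06,
        1.68359082e+00, -1.03097735e-01]), 'qvel': array([ 0.00091961,  0.00113154, -0.00036307, -0.00134879,  0.00095138,
       -0.00201628]), 'joint_torque': array([-4.77083546e-06, -3.40058649e+01, -3.02603745e+01,  7.17180362e-02,
        2.39146891e-02, -2.41697529e-05]), 'tool_pos': array([0.24161683, 0.49410283, 0.20551918]), 'ee_rot': array([ 3.14158949e+00, -1.25517759e-04,  1.11599025e+00]), 'wrist_force': array([-0.41296355, -0.21293792, -0.23881036]), 'wrist_torque': array([ 0.00089393, -0.00300089,  0.05452008]), 'width': 0.09380064482023892}
```

View pics/top0.png

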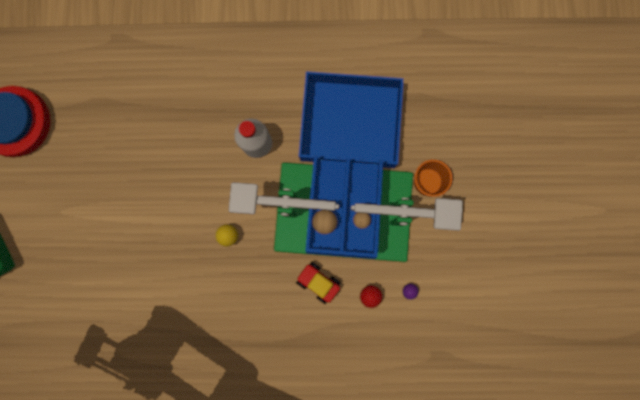

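View pics/scene0.png

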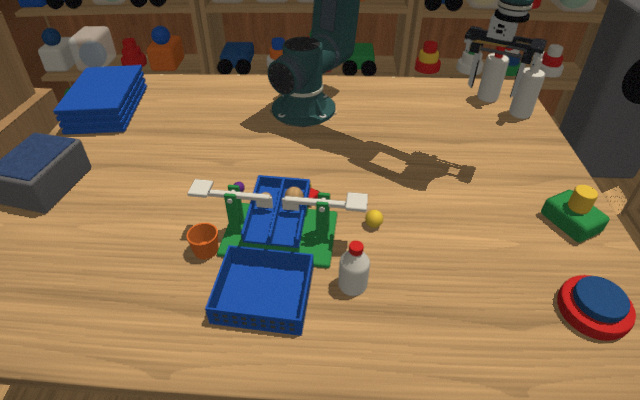

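Run:
```python
import cv2
i=cv2.imread('pics/top0.png')[150:320,200:480]
cv2.imwrite('pics/topc.png',cv2.resize(i,None,fx=2.8,fy=2.8,interpolation=cv2.INTER_CUBIC))
```

```text
(no output)
```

View pics/topc.png

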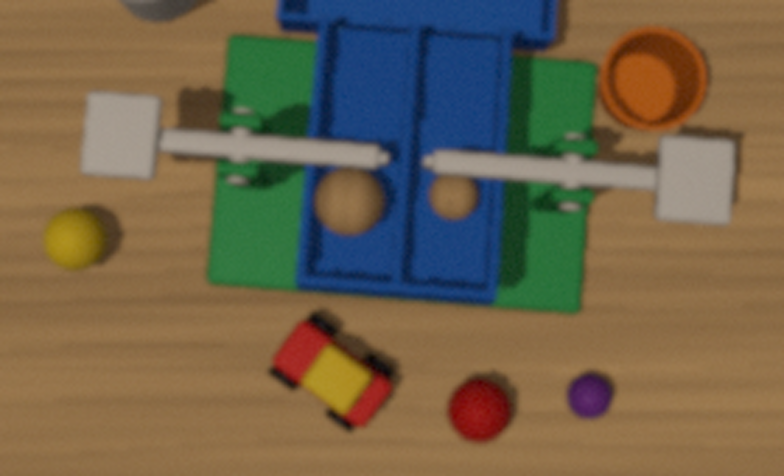

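Candidates in top view: wooden small ball in right lane (361,219) and wooden big ball in left lane (325,221). The look-alikes are red (371,296), purple (410,291) and yellow (227,235), all on the table. The crop shows the smaller wooden ball behind the right gate, so the right paddle at (448.5,214) is the one to press.

Run:
```python
from h import *
p=cams.snapshot('top'); s=cams.snapshot('scene')
L=atz(p,242.7,198.5,.128);R=atz(p,448.6,213.9,.128)
print(L,R,np.linalg.norm(L-R)); d=(L-R)[:2]; yaw=np.arctan2(d[1],d[0])-np.pi/2; print('yaw',yaw,'mid',(L+R)/2)
print('scene chk',proj(s,R),proj(s,L),atz(s,201,187.5,.128))
for n,uv,z in [('small',(361.5,219.5),.092),('big',(325,221.5),.098),('cup',(434,178),.055),('car',(319,284),.03)]: print(n,atz(p,*uv,z))
o=robot.get_obs(); print(o['time'],o['tool_pos'],o['ee_rot'])
T=Rm(o['ee_rot']); print(T.round(3))
for h in (.18,): 
  t=R.copy(); t[2]=h; print('delta tool',T.T@(t-o['tool_pos']))
# gate views
i=s['img'][160:280,170:390]; save('sc',cv2.resize(i,None,fx=3.5,fy=3.5,interpolation=cv2.INTER_CUBIC))
```

```text
[0.58353547 0.14972718 0.128     ] [ 0.5556268  -0.18725469  0.128     ] 0.3381355802489618
yaw -0.08263092272005035 mid [ 0.56958114 -0.01876375  0.128     ]
scene chk (np.float64(200.30425627827321), np.float64(186.69509017013561)) (np.float64(356.8996414953312), np.float64(199.68502114284016)) [ 0.55824909 -0.18507581  0.128     ]
small [ 0.54967064 -0.04728419  0.092     ]
big [0.54636519 0.01480042 0.098     ]
cup [ 0.62510479 -0.17972115  0.055     ]
car [0.43723967 0.02738954 0.03      ]
1.1 [0.2415867  0.4940993  0.20550719] [ 3.14157957e+00 -5.74446309e-05  1.11604036e+00]
[[ 0.439  0.898  0.   ]
 [ 0.898 -0.439  0.   ]
 [ 0.     0.    -1.   ]]
delta tool [-0.4741683   0.58140336  0.02548756]
```

View pics/sc.png

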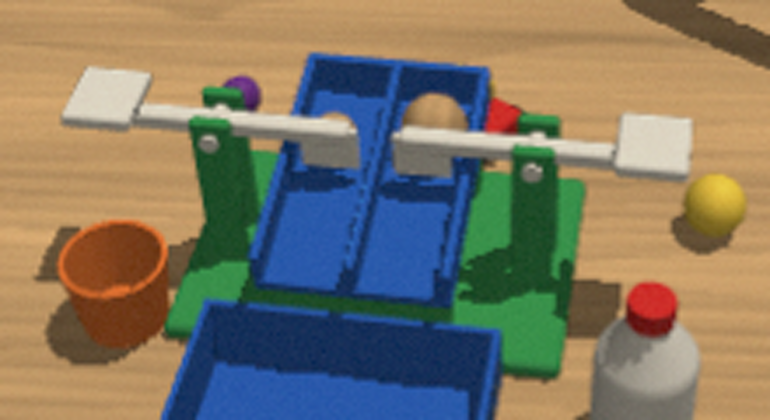

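jog_arm(claw=0, series=[{"x":-0.025,"y":0.031,"z":-0.004},{"x":-0.025,"y":0.031,"z":-0.004},{"x":-0.025,"y":0.031,"z":-0.004},{"x":-0.025,"y":0.031,"z":-0.004},{"x":-0.025,"y":0.031,"z":-0.004},{"x":-0.025,"y":0.031},{"x":-0.025,"y":0.031},{"x":-0.025,"y":0.031},{"x":-0.025,"y":0.031},{"x":-0.025,"y":0.031},{"x":-0.025,"y":0.031},{"x":-0.025,"y":0.031}])

```text
invalid input
```

```bash
cat > d.py <<'E'
from h import *
import sys
o=robot.get_obs();T=Rm(o['ee_rot']);t=np.array([float(a) for a in sys.argv[1:4]])
print(o['time'],o['tool_pos'].round(4),o['ee_rot'].round(4),o['joint_positions'].round(3),o['wrist_force'].round(2),o['width'])
print('delta',(T.T@(t-o['tool_pos'])).round(4))
E
python3 d.py .557 -.187 .18
```

```text
1.1 [0.2416 0.4941 0.2055] [ 3.1416e+00 -1.0000e-04  1.1160e+00] [ 1.013  0.087  1.371 -0.     1.684 -0.103] [-0.32  0.42 -0.45] 0.0941968679773223
delta [-0.4733  0.5825  0.0255]
```

jog_arm(claw=0, series=[{"x":-0.025,"y":0.031,"z":-0.004,"rx":0,"ry":0,"rz":0},{"x":-0.025,"y":0.031,"z":-0.004,"rx":0,"ry":0,"rz":0},{"x":-0.025,"y":0.031,"z":-0.004,"rx":0,"ry":0,"rz":0},{"x":-0.025,"y":0.031,"z":-0.004,"rx":0,"ry":0,"rz":0}])

```text
time: 1.43
tool_pos: [0.3075, 0.351, 0.2185]
ee_rot: [-3.138, 0.003, 1.13]
wrist_force: [1.5, 0.3, 0.3]
width: 0.0707
```

```bash
python3 d.py .557 -.187 .18
```

```text
1.4333 [0.3075 0.351  0.2185] [-3.1382e+00  3.0000e-03  1.1301e+00] [ 0.728 -0.099  1.53   0.002  1.714 -0.402] [1.55 0.31 0.34] 0.07066670381694075
delta [-0.3801  0.4553  0.0381]
```

jog_arm(series=[{"x":-0.025,"y":0.03,"z":-0.001,"rx":0,"ry":0,"rz":0},{"x":-0.025,"y":0.03,"z":-0.001,"rx":0,"ry":0,"rz":0},{"x":-0.025,"y":0.03,"z":-0.001,"rx":0,"ry":0,"rz":0},{"x":-0.025,"y":0.03,"z":-0.001,"rx":0,"ry":0,"rz":0},{"x":-0.025,"y":0.03,"z":-0.001,"rx":0,"ry":0,"rz":0},{"x":-0.025,"y":0.03,"z":-0.001,"rx":0,"ry":0,"rz":0},{"x":-0.025,"y":0.03,"z":-0.001,"rx":0,"ry":0,"rz":0},{"x":-0.025,"y":0.03,"z":-0.001,"rx":0,"ry":0,"rz":0}])

```text
time: 2.1
tool_pos: [0.4431, 0.0542, 0.2299]
ee_rot: [3.138, -0.004, 1.134]
wrist_force: [1.2, 1.6, 0.3]
width: 0.0176
```

```bash
python3 d.py .557 -.187 .18
```

```text
2.1 [0.4431 0.0542 0.2299] [ 3.1379 -0.0038  1.134 ] [-0.007 -0.153  1.556  0.002  1.734 -1.141] [1.18 1.58 0.34] 0.017552741381087048
delta [-0.1706  0.205   0.05  ]
```

jog_arm(series=[{"x":-0.025,"y":0.03,"z":0,"rx":0,"ry":0,"rz":0},{"x":-0.025,"y":0.03,"z":0,"rx":0,"ry":0,"rz":0},{"x":-0.025,"y":0.03,"z":0,"rx":0,"ry":0,"rz":0},{"x":-0.025,"y":0.03,"z":0,"rx":0,"ry":0,"rz":0},{"x":-0.025,"y":0.03,"z":0,"rx":0,"ry":0,"rz":0},{"x":-0.025,"y":0.03,"z":0,"rx":0,"ry":0,"rz":0},{"x":0,"y":0,"z":0,"rx":0,"ry":0,"rz":0}])

```text
time: 2.68
tool_pos: [0.5467, -0.1768, 0.23]
ee_rot: [3.133, -0.004, 1.125]
wrist_force: [-0.6, 0.6, -0.8]
width: 0.0001
```

```bash
python3 d.py .557 -.187 .15
```

```text
2.6833 [ 0.5467 -0.1768  0.23  ] [ 3.1335 -0.0037  1.1251] [-0.414  0.132  1.273  0.003  1.728 -1.538] [-0.59  0.65 -0.79] 6.278782943032181e-05
delta [-0.005   0.013   0.0801]
```

jog_arm(series=[{"x":-0.003,"y":0.007,"z":0.03,"rx":0,"ry":0,"rz":0},{"x":-0.002,"y":0.006,"z":0.03,"rx":0,"ry":0,"rz":0},{"x":0,"y":0,"z":0.02,"rx":0,"ry":0,"rz":0},{"x":0,"y":0,"z":0,"rx":0,"ry":0,"rz":0}])

```text
time: 3.02
tool_pos: [0.5591, -0.1907, 0.1491]
ee_rot: [3.129, -0.005, 1.119]
wrist_force: [-1.0, -0.3, 0.4]
width: 0.0006
```

```bash
python3 d.py .557 -.187 .128
python3 - <<'E'
from h import *
a=cams.snapshot('top')['img'][150:260,280:480]; b=cams.snapshot('scene')['img'][110:260,170:330]
save('pre',np.hstack([cv2.resize(a,(450,320)),cv2.resize(b,(340,320))]))
E
```

```text
3.0167 [ 0.5591 -0.1907  0.1491] [ 3.1292 -0.0047  1.1193] [-0.427  0.185  1.373  0.004  1.571 -1.547] [-0.95 -0.33  0.38] 0.0006396474544250861
delta [ 0.0023 -0.0038  0.0211]
```

View pics/pre.png

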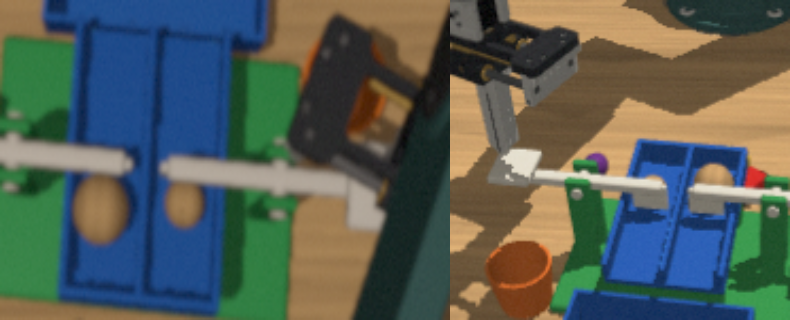

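Fingertips are above the right paddle, and the cup is clear. Pressing next.

jog_arm(series=[{"x":0.001,"y":-0.002,"z":0.013,"rx":0,"ry":0,"rz":0},{"x":0.001,"y":-0.001,"z":0.013,"rx":0,"ry":0,"rz":0},{"x":0,"y":0,"z":0.013,"rx":0,"ry":0,"rz":0},{"x":0,"y":0,"z":0.013,"rx":0,"ry":0,"rz":0}])

```text
time: 3.45
tool_pos: [0.5652, -0.1898, 0.1125]
ee_rot: [3.101, -0.003, 1.122]
wrist_force: [-4.0, -0.9, 5.0]
width: -0.0
```

```bash
python3 d.py .557 -.188 .094
cat > v.py <<'E'
from h import *
import sys
a=cams.snapshot('top')['img'][60:260,280:480]; b=cams.snapshot('scene')['img'][110:340,170:390]
save(sys.argv[1],np.hstack([cv2.resize(a,(400,400)),cv2.resize(b,(390,400))]))
E
python3 v.py p1
```

```text
3.45 [ 0.5652 -0.1898  0.1125] [ 3.1010e+00 -2.7000e-03  1.1222e+00] [-0.42   0.193  1.437  0.002  1.47  -1.542] [-3.97 -0.93  4.98] -5.518769697500001e-06
delta [-0.002  -0.0089  0.0182]
```

View pics/p1.png

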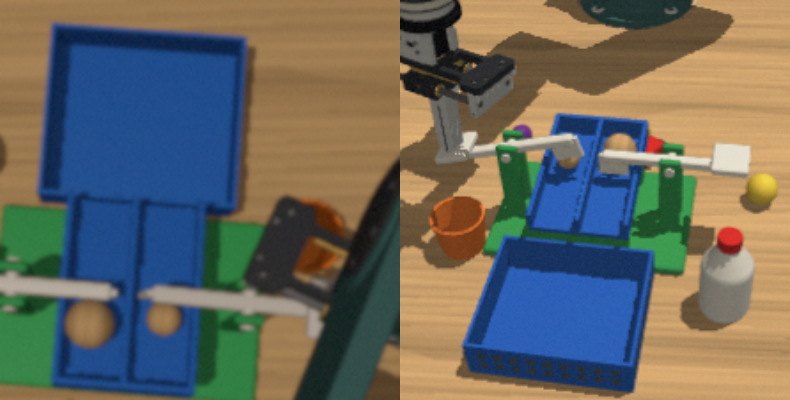

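jog_arm(series=[{"x":0,"y":-0.005,"z":0.013,"rx":1.5,"ry":0,"rz":0},{"x":0,"y":-0.004,"z":0.012,"rx":1,"ry":0,"rz":0}])

```text
time: 3.72
tool_pos: [0.5638, -0.1877, 0.0943]
ee_rot: [3.126, -0.005, 1.123]
wrist_force: [1.0, 0.3, 11.5]
width: 0.0004
```

```bash
python3 d.py .557 -.188 .095
```

```text
3.7167 [ 0.5638 -0.1877  0.0943] [ 3.1265 -0.005   1.1226] [-0.42   0.219  1.443  0.005  1.464 -1.542] [ 0.99  0.28 11.48] 0.00036401464898641947
delta [-0.0032 -0.006  -0.0008]
```

jog_arm(series=[{"x":0,"y":-0.002,"z":0.001,"rx":0.5,"ry":0,"rz":0},{"x":0,"y":-0.001,"z":0.001,"rx":0,"ry":0,"rz":0},{"x":0,"y":0,"z":0.001,"rx":0,"ry":0,"rz":0},{"x":0,"y":0,"z":0.001,"rx":0,"ry":0,"rz":0},{"x":0,"y":0,"z":0.001,"rx":0,"ry":0,"rz":0},{"x":0,"y":0,"z":0.001,"rx":0,"ry":0,"rz":0}])

```text
time: 4.22
tool_pos: [0.5643, -0.1889, 0.0993]
ee_rot: [3.122, -0.001, 1.123]
wrist_force: [-2.7, -0.9, 4.3]
width: 0.0002
```

```bash
python3 d.py .557 -.188 .095; python3 v.py p2
```

```text
4.2167 [ 0.5643 -0.1889  0.0993] [ 3.1220e+00 -1.5000e-03  1.1234e+00] [-4.190e-01  2.150e-01  1.438e+00  1.000e-03  1.469e+00 -1.542e+00] [-2.73 -0.87  4.34] 0.00022000325900031826
delta [-0.0024 -0.007   0.0042]
```

View pics/p2.png

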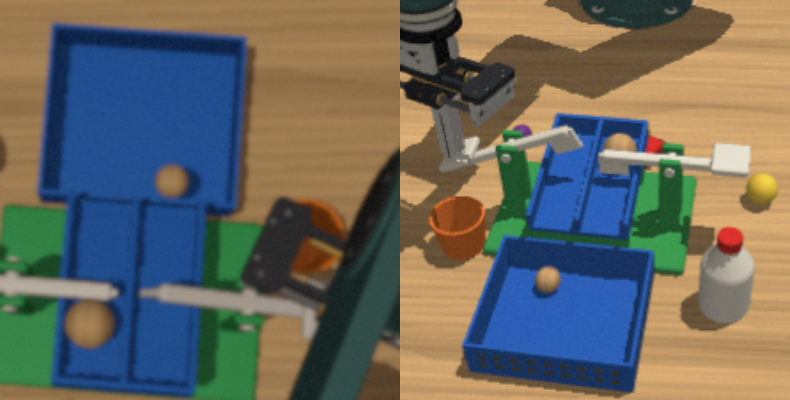

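The small ball is in the basket at (173,182) in the left panel, and the big ball is still behind its gate. I'll raise straight up and clear.

jog_arm(series=[{"x":0,"y":0,"z":-0.012,"rx":0,"ry":0,"rz":0},{"x":0,"y":0,"z":-0.012,"rx":0,"ry":0,"rz":0},{"x":0,"y":0,"z":-0.012,"rx":0,"ry":0,"rz":0},{"x":0,"y":0,"z":-0.02,"rx":0,"ry":0,"rz":0},{"x":0,"y":0,"z":-0.025,"rx":0,"ry":0,"rz":0},{"x":0,"y":0,"z":-0.025,"rx":0,"ry":0,"rz":0},{"x":0,"y":0,"z":-0.02,"rx":0,"ry":0,"rz":0},{"x":0,"y":0,"z":0,"rx":0,"ry":0,"rz":0},{"x":0,"y":0,"z":0,"rx":0,"ry":0,"rz":0}])

```text
time: 5.07
tool_pos: [0.5628, -0.1829, 0.233]
ee_rot: [3.124, -0.011, 1.127]
wrist_force: [-0.2, 0.1, -0.8]
width: 0.0006
```

```bash
python3 d.py .557 -.188 .22; python3 v.py p3
```

```text
5.0667 [ 0.5628 -0.1829  0.233 ] [ 3.1245 -0.0112  1.1274] [-0.416  0.163  1.233  0.011  1.728 -1.542] [-0.19  0.12 -0.79] 0.0006299767565096556
delta [-0.0073 -0.0033  0.0128]
```

View pics/p3.png

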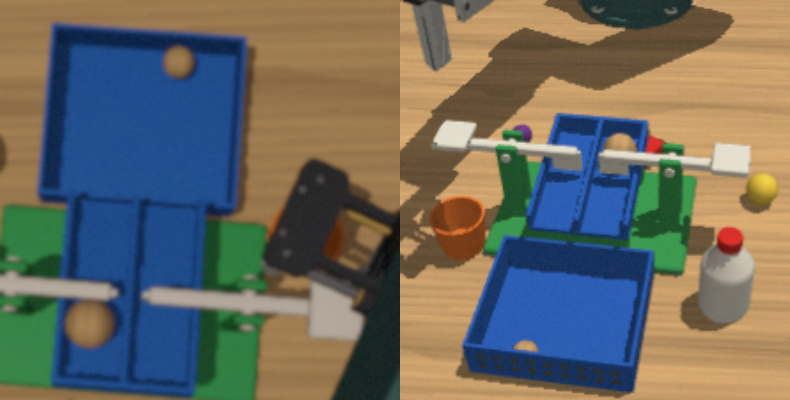

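The lever is back at rest with its gate shut, and the ball is still rolling slowly in the basket. I'll let it settle briefly and check again.

jog_arm(series=[{"x":0,"y":0,"z":0,"rx":0,"ry":0,"rz":0},{"x":0,"y":0,"z":0,"rx":0,"ry":0,"rz":0},{"x":0,"y":0,"z":0,"rx":0,"ry":0,"rz":0},{"x":0,"y":0,"z":0,"rx":0,"ry":0,"rz":0},{"x":0,"y":0,"z":0,"rx":0,"ry":0,"rz":0},{"x":0,"y":0,"z":0,"rx":0,"ry":0,"rz":0},{"x":0,"y":0,"z":0,"rx":0,"ry":0,"rz":0},{"x":0,"y":0,"z":0,"rx":0,"ry":0,"rz":0},{"x":0,"y":0,"z":0,"rx":0,"ry":0,"rz":0},{"x":0,"y":0,"z":0,"rx":0,"ry":0,"rz":0},{"x":0,"y":0,"z":0,"rx":0,"ry":0,"rz":0},{"x":0,"y":0,"z":0,"rx":0,"ry":0,"rz":0}])

```text
time: 6.17
tool_pos: [0.5597, -0.1813, 0.2233]
ee_rot: [3.141, -0.011, 1.127]
wrist_force: [0.2, 0.6, -0.2]
width: 0.0006
```

```bash
python3 d.py .557 -.188 .22; python3 v.py p4
```

```text
6.1667 [ 0.5597 -0.1813  0.2233] [ 3.1407 -0.0111  1.1272] [-0.416  0.169  1.245  0.011  1.727 -1.542] [ 0.17  0.57 -0.19] 0.0006330539085470672
delta [-0.0072  0.0004  0.0033]
```

View pics/p4.png

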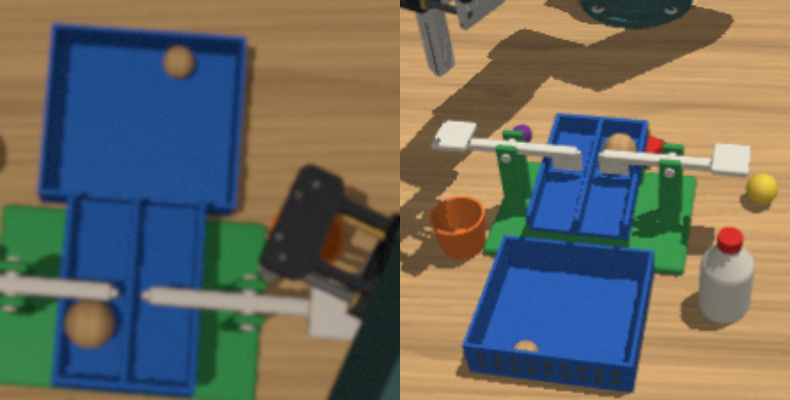

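The ball rests in the basket at (179,62), both gates are shut, and the big ball is at (90,323), behind its gate.

```bash
python3 -c "
from bench import ticket
print(ticket.close_job())"
```

```text
the job is handed in; nothing more can be done
None
```

The smaller ball is in the blue basket and its gate has dropped shut again. I pressed the right paddle with the closed fingertips until the gate lifted and the ball rolled out. Then I raised the fingers about 10 cm clear and handed the job in at about 6 s.

- **Balls and gates:** the last pictures show the small ball at rest in the basket, with both levers level and both gates shut. The bigger ball is still behind the left gate.
- **Surroundings:** the bottle and cup look unmoved in the scene picture. I did not re-measure them, and I did not check the car closely, but the arm stayed well clear of it.
- **Forces:** the highest wrist force I read was about 11.5 N, while pressing. After release it was about 0.
- **Disagreements:** the first move call was refused until every row listed all six values. During the press the tool drifted about 8 mm towards the toy's downhill side. I corrected part of that, and the fingertips stayed on the paddle.

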